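Lift the leaking battery cell with tongs

ROBOT

A 6-joint arm with a two-finger parallel gripper is mounted at the origin on a cart in front of the work surface, level with it; the furniture and walls round the work are solid. World frame = base frame: x ahead of the robot, y to its left, z up, the work surface at z = 0. Lengths are in mm, angles in rad, forces in N, time in s.
With the tool pointing down it reaches from about 275 to 1000 mm from the base axis. Payload 8.4 kg.
Tool frame: the origin (TCP) lies at the very end of the fingers, on their centre line; the grasp point (between the pads) lies 19 mm behind it (r.pinch_z is the distance from the TCP to the grasp point, in mm); z points along the fingers, y is the line along which they close (so a half turn about z gives the same grasp; the last joint's range is limited). The gripper opens to 85 mm and grips with 20 to 120 N. Pads are 22 mm wide; open, the fingers measure 114 mm over their backs; the gripper's body (76 mm by 85 mm) begins 54 mm behind the grasp point. The pads swing forward as they close: fully open they stand 13 mm farther back than shut.
Start: joints at [-1.202, 0.353, 1.633, -0, 1.155, -0.002], TCP at [226.474, -582.527, 231.281] pointing down, gripper open.
Joint ranges: [-2.63, 2.63], [-0.92, 2.1], [0.06, 2.66], [-1.3, 4.44], [0, 2.69], [-3.02, 3.02]. Speed limits (rad/s): [2.22, 2.22, 2.79, 3.14, 3.14, 3.14].

INTERFACE

Orientations are given as [roll, pitch, yaw] about the fixed x, y, z axes, in that order (R = Rz(yaw) Ry(pitch) Rx(roll)).
In Python, from rig import r gives the robot as it stands.
- The arm moves only by the tool carry_out, never from a script. Its argument "series" is a list of rows, each a list of 7 numbers: the turn, a rotation vector about the tool's x, y, z as a fraction of full scale, then the shift along the tool's x, y, z as a fraction of full scale, then the gripper command: -1 is fully open, 1 is shut, values between are in proportion. A call has 1 to 8 rows; each row is the pose to reach, as a shift and turn from the pose commanded when the call began, along the tool's axes at that moment, turning the shorter way round; what a row does not reach only later rows make up. Full scale, the value 1, is 0.25 m for a shift and pi rad for a turn. A row lasts 1/8 s, in which the tool goes at most 62.5 mm and 10.7 degrees, less where a joint would pass 70% of its speed; a pose out of reach is approached as far as the arm can. A call with a number of a shift or a turn outside -1 to 1 is refused whole. A call with a gripper value outside its range is refused whole. The fingers move at their own pace and stop on an object; "force" is the grip in N (left out, the last holds). Time passes only in rows, so rows that repeat a pose let the fingers close. It gives the time, the measured TCP pose, the force, the opening and the grip force at its end, in the units of the state.
- r.sense(): the state, without advancing time (a new reading comes with each control period).
- r.grab_frame(name): name is "side" or "top" or "wrist"; returns the picture (384x512x3 uint8, red, green, blue); there is no depth.
- r.get_calibration(name): a dict with "K" (3x3 intrinsics, pixels), "pose" (4x4, takes a point from camera to world coordinates). Camera axes: x right, y up, looking along -z (the intrinsics and any distortion apply to the point x, -y, -z); pixel columns grow to the right and rows downward; lengths in mm; the calibration is good to about 2 mm. A picture is of the moment at which its call begins: read the wrist's pose just before it. get_calibration takes no time and is no camera call; for the wrist camera it gives the pose at the moment of the call.
- r.sign_off(): hands the job in; it is judged then, once.
Trained networks look in the newest picture that a camera, given by its name, has taken for a name from the list of things; names that differ only in an ending like _2 or _b are one class to them, and where a whole thing is asked for, a point or a joint stands for the part that bears it (a point fixed in the world has none). Each returns a list of dicts, best first, with "score" (0 to 1); they miss things now and then, are a little off and sometimes report something else, mostly with a low value. They report only what shows in the picture. A call takes as long as a camera call. They do not tell look-alikes from the thing itself.
- r.silhouettes(camera, label): "region" (384x512 bool, what is visible of it) and "position" ([row, column] in pixels, amid what is visible of it).
The state is a dict: "clock": time; "qpos": joint angles; "qvel": joint speeds; "joint_efforts": joint torques, N m; "eef_pos": TCP position; "tcp_rot": TCP orientation; "contact_force": force on the tool from outside, world axes, zero at the start; "wrist_torque": the same for the moment, N m; "opening": opening from 0.0 (shut) to 1.0 (fully open); "grasp_force": force on a finger pad.
Only numpy, scipy, OpenCV 4.12 (cv2) and the standard library are available. Lean on these libraries where they do the work, as an engineer would, in place of code of your own. Each camera call takes 0.05 s, during which the arm holds its last target. There are 200 camera calls.

TASK

The battery cell standing on the round cork coaster has begun to leak and must not be handled with the gripper itself: take the spring tongs by the arms out of their wooden stand, close their tips on that cell where it stands, and lift it straight up, tongs and cell upright, with the whole cell at least 10 cm above the desk. Finish while still squeezing the tongs and holding the cell up, still, in the air; never let the gripper touch the cell, do not knock it over, and leave the spare cell and the other things on the desk where they are.

Things in the scene. Friction and masses are not known exactly. Their poses are not given: they have to be found in the camera images.
- tongs: Steel spring tongs, 118 mm tall, 90 g, standing tips down in the well of the stand. Origin: midway between the tips, level with their underside; z up along the tongs, y the line along which the arms close, x across the arms. A steel bridge (18 x 38 mm, z 113 to 119 mm) joins the arms, hinged at z 112. Arms: plates 16 mm wide, 38 mm over the outsides when open.
- tongs_grip (a point): Midway between the black round ribs (10 mm thick, 22 mm long in x), one on each arm, 80 mm above the tips' underside, where the tongs are gripped: 46 mm over the ribs when open, about 41.5 when closed on a cell. Springs: a squeeze of up to 6 N at the ribs carries the tongs fully open, about 9 N closes them on a cell, 15 to 25 N holds it firmly.
- tongs_tips (a point): Midway between the two black rubber tips (24 mm tall, 18 mm wide in x, 5 mm thick), 12 mm above their underside. Open, there are 30 mm clear between the tips and 40 mm over their outsides.
- tongs_left (a joint): Closing angle of the left arm of the tongs (rad); the right arm follows alike. 0 = fully open; about 0.07 = closed on the 14 mm cell; 0.125 = fully closed on nothing.
- leaky_cell: The leaking cell: AA battery cell, 14 mm diameter, 50 mm tall, 23 g or so, standing upright on the round cork coaster. Origin: centre of its underside; z up along the cell. It looks the same as the spare cell; it is the one on the coaster.
- coaster: Round cork coaster, 90 mm diameter, 5 mm thick, fixed to the desk. Origin: centre of its underside, z up.
- stand: Fixed wooden stand: base 66 x 88 x 8 mm (x, y, z) with an open rectangular well on it, rim 43 mm above the desk, 44 mm (y) x 22 mm (x) inside, floor 8 mm above the desk, in which the tongs stand loose with 2 mm play on each side. Origin: centre of its underside; z up.
- spare_cell: A sound AA cell just like the leaking one, 14 x 50 mm, standing directly on the desk behind the coaster. To be left alone. Origin: centre of its underside.
- usb_stick: Black memory stick, 18 x 52 x 8 mm, lying on the desk in front of the coaster. Origin: centre of its underside. To be left alone.
- eraser: Eraser in a paper sleeve, 21 x 44 x 12 mm, lying in front of the stand. Origin: centre of its underside. To be left alone.
- candle: Small tea candle in a cup, 38 mm diameter, 15 mm tall, behind the stand. Origin: centre of its underside. To be left alone.
Things that resemble listed ones, but are neither listed nor needed, are in the scene too. There is more than one size of the tongs; the job needs the middle-sized. Of the things that look like the coaster, take the one that is farthest to the robot's left at the start.

How it is judged (in metres and radians):
On the way, in this order (a step that is already met when the one before it is completed fails the run):
1. the tongs are lifted clear out of their stand, held by the gripper (z of tongs in the frame of stand above 0.045 m and contact force between the fingers and tongs above 0.5 N), for 0.2 s.
2. the tips are closed on the leaking cell where it stands on the coaster (contact force between tongs and leaky_cell above 0.4 N and distance between tongs_tips and leaky_cell below 0.06 m and value of joint tongs_left between 0.03 and 0.1 rad and height (world z) of leaky_cell below 0.03 m and horizontal distance between leaky_cell and coaster below 0.05 m), for 0.1 s.
At the end, for the whole second after the job is handed in: Gripper squeezes the tongs (over 2 N); the leaking cell is pinched in the tips (over 0.4 N), over 95 mm above the desk, cell and tongs within 0.4 rad of upright, still, the cell touching neither gripper nor coaster; spare cell, stick, eraser, candle moved under 20 mm (contact force between tongs and leaky_cell above 0.4 N and distance between tongs_tips and leaky_cell below 0.06 m and value of joint tongs_left between 0.03 and 0.1 rad and height (world z) of leaky_cell above 0.095 m and angle between each of leaky_cell, tongs's own z axis and vertical below 0.4 rad and contact force between the fingers and tongs above 2 N and contact force between each of the arm, the fingers and leaky_cell below 0.05 N and contact force between tongs and stand below 0.05 N and contact force between leaky_cell and coaster below 0.05 N and linear speed of each of leaky_cell, tongs below 0.02 m/s and distance of each of spare_cell, usb_stick, eraser, candle from where it was at the start of the episode below 0.02 m); the arm keeps its last pose, push and grip.
It fails at once if the gripper touches the leaking cell (contact force between any of the fingers, the arm and leaky_cell above 0.3 N).
It fails at once if the leaking cell is knocked over (angle between leaky_cell's own z axis and vertical above 0.8 rad).
It fails at once if another thing on the desk is disturbed (distance of any of spare_cell, usb_stick, eraser, candle from where it was at the start of the episode above 0.02 m or angle between spare_cell's own z axis and vertical above 0.5 rad).
It also fails if it takes over 48 s, if anything falls off the work surface, if the arm or the gripper's body presses on something with over 40 N, if the wrist force passes 120 N, or if a joint passes its speed limit or range.

## Working session

There is one attempt and no reset: what is moved stays moved. The work goes in short steps, Python scripts to look and compute and a tool call to move; the robot and the scene stay as the last step left them, time stands still between calls to the robot, and variables do not carry over. Pictures are saved under pics/ and viewed, at most 10 in all, crops included, and the job is handed in when it is done.

Besides the shell and the picture viewer there is one more tool, called as name(argument=value, ...) on one line, values as JSON. carry_out: Moves the arm, as the interface text tells. Its arguments: {"type":"object","properties":{"series":{"type":"array"},"force":{"type":"number"}},"required":["series"]}

```bash
mkdir -p pics; cat > h.py <<'E'
from rig import r
import numpy as np, cv2
from scipy.spatial.transform import Rotation as R
def save(cam,fn):
    im=r.grab_frame(cam); cv2.imwrite('pics/'+fn,im[:,:,::-1]); return im
def topix(cam,p,c=None):
    c=c or r.get_calibration(cam); T=np.linalg.inv(np.array(c['pose'])); q=T[:3,:3]@np.array(p,float)+T[:3,3]
    q=np.array([q[0],-q[1],-q[2]]); u=np.array(c['K'])@q; return u[:2]/u[2]
def world(cam,rc,z,c=None):
    c=c or r.get_calibration(cam); P=np.array(c['pose']); d=np.linalg.inv(np.array(c['K']))@[rc[1],rc[0],1]
    d=P[:3,:3]@[d[0],-d[1],-d[2]]; o=P[:3,3]; return o+d*(z-o[2])/d[2]
E
python3 - <<'E'
from h import *
print(r.sense())
a=save('top','t0.png'); b=save('side','s0.png')
cv2.imwrite('pics/both.png',cv2.resize(np.hstack([a,b])[:,:,::-1],(800,300)))
for cam in ('top','side'):
    print(cam,r.get_calibration(cam))
    for l in ('tongs','stand','coaster','leaky_cell','usb_stick','eraser','candle'):
        for d in r.silhouettes(cam,l):
            print(cam,l,round(d['score'],2),np.round(d['position']),d['region'].sum(),np.round(world(cam,d['position'],0)[:2]))
E
```

```text
{'clock': 0.0, 'qpos': array([-1.20238328e+00,  3.53637948e-01,  1.63410861e+00,  1.01011606e-05,
        1.15519271e+00, -2.37338258e-03]), 'qvel': array([ 9.40088967e-04,  1.74782528e-03,  5.99517731e-04, -1.53717259e-03,
       -9.60038750e-05, -9.18167672e-04]), 'joint_efforts': array([-3.39101352e-03, -6.05255055e+01, -3.42080283e+01, -3.07261771e-04,
        9.61488462e-03, -7.41623808e-06]), 'eef_pos': array([ 226.32141118, -582.09239726,  230.5789674 ]), 'tcp_rot': array([-3.14024606e+00, -1.24317902e-05,  3.70782333e-01]), 'contact_force': array([-0.05107962,  0.44783027, -0.13289497]), 'wrist_torque': array([-0.02036187, -0.03491325, -0.02226342]), 'grasp_force': 0.0, 'opening': 0.9987728497187831}
top {'K': array([[394.96578496,   0.        , 259.46939477],
       [  0.        , 394.96578496, 185.6617424 ],
       [  0.        ,   0.        ,   1.        ]]), 'pose': array([[-2.31538715e-02,  9.87779658e-01, -1.54127367e-01,
         3.89826871e+02],
       [-9.99235859e-01, -2.77217226e-02, -2.75536724e-02,
        -1.13358498e+02],
       [-3.14896332e-02,  1.53371617e-0
[... 1145 characters left out ...]
013229e-01,  6.15642136e-01,
         6.43089021e+02],
       [ 0.00000000e+00,  0.00000000e+00,  0.00000000e+00,
         1.00000000e+00]])}
side tongs 0.68 [210. 288.] 241 [ 477. -161.]
side tongs 0.65 [166. 284.] 425 [ 571. -318.]
side tongs 0.59 [160. 347.] 862 [ 434. -435.]
side tongs 0.45 [217. 184.] 110 [676. -14.]
side stand 0.75 [191. 287.] 540 [ 515. -227.]
side coaster 0.95 [202. 222.] 727 [ 631. -107.]
side coaster 0.72 [248. 213.] 913 [558.  32.]
side coaster 0.41 [216. 186.] 121 [673. -18.]
side leaky_cell 0.46 [237. 220.] 121 [566.  -4.]
side usb_stick 0.56 [266. 250.] 169 [464.  32.]
side eraser 0.74 [201. 311.] 133 [ 445. -222.]
side candle 0.65 [182. 255.] 180 [ 602. -215.]
```

View pics/t0.png

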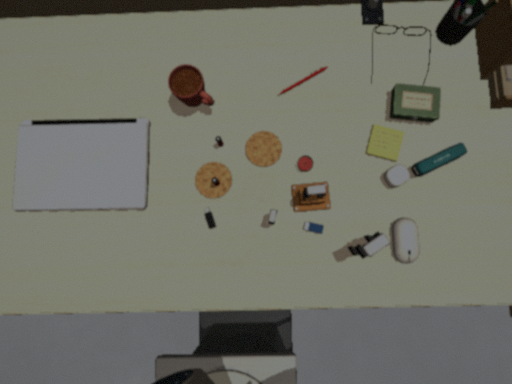

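View pics/s0.png

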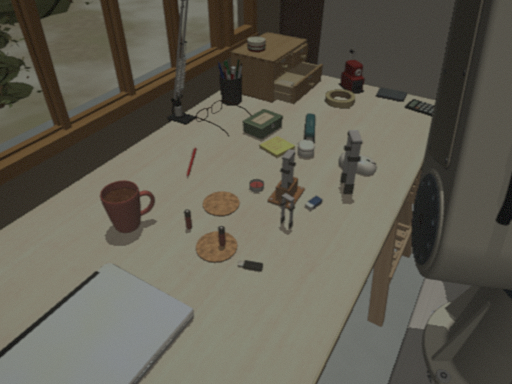

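The three tongs in the top picture are at (249,375) large, (191,311) in the stand, and (214,270) small. The middle-sized ones are those in the stand. The coasters are at (178,214) and (147,262). (178,214) is farthest left (+y) and carries a cell, with the stick in front and the spare cell behind at (141,219). I'll go above the stand for the close look.

carry_out(series=[[0, 0, 0.05, 0.3, -0.2, -0.2, -1], [0, 0, 0.1, 0.6, -0.4, -0.3, -1], [0, 0, 0.118, 0.8, -0.6, -0.3, -1], [0, 0, 0.118, 1, -0.7, -0.3, -1], [0, 0, 0.118, 1, -0.85, -0.3, -1], [0, 0, 0.118, 1, -0.95, -0.3, -1], [0, 0, 0.118, 1, -0.95, -0.3, -1]])

```text
clock: 1.68
eef_pos: [373.4, -267.7, 306.7]
tcp_rot: [-3.141, -0.001, 0.004]
contact_force: [-0.6, 0.6, -0.8]
opening: 0.999
grasp_force: 0.0
```

```bash
python3 - <<'E'
from h import *
s=r.sense(); print(s['eef_pos'],s['tcp_rot'],s['opening'])
c=r.get_calibration('wrist'); print(c); save('wrist','w1.png')
for l in ('tongs','stand','coaster'):
    for d in r.silhouettes('wrist',l):
        print(l,round(d['score'],2),np.round(d['position']),d['region'].sum(),[np.round(world('wrist',d['position'],z,c)[:2]) for z in (5,43,125)])
E
```

```text
[ 373.40310849 -267.68419799  306.73528077] [-3.14130527e+00 -5.50280571e-04  3.57354388e-03] 0.9991089096568541
{'K': array([[301.89268444,   0.        , 249.24808291],
       [  0.        , 301.89268444, 192.70736967],
       [  0.        ,   0.        ,   1.        ]]), 'pose': array([[ 4.14831642e-03,  9.52372335e-01,  3.04909374e-01,
         4.51729514e+02],
       [-9.99991381e-01,  4.00230211e-03,  1.10393085e-03,
        -2.67274653e+02],
       [-1.68986233e-04, -3.04911325e-01,  9.52380730e-01,
         4.50038003e+02],
       [ 0.00000000e+00,  0.00000000e+00,  0.00000000e+00,
         1.00000000e+00]])}
tongs 0.97 [ 91. 124.] 513 [array([457., -93.]), array([ 457., -108.]), array([ 456., -140.])]
tongs 0.78 [ 39. 191.] 1171 [array([ 524., -189.]), array([ 518., -196.]), array([ 505., -210.])]
tongs 0.72 [158. 299.] 1746 [array([ 364., -342.]), array([ 371., -336.]), array([ 388., -322.])]
tongs 0.58 [ 61. 215.] 2314 [array([ 497., -221.]), array([ 493., -225.]), array([ 485., -234.])]
stand 0.62 [ 61. 216.] 2264 [array([ 497., -222.]), array([ 493., -226.]), array([ 485., -234.])]
coaster 0.91 [25. 33.] 2193 [array([540.,  18.]), array([532.,  -7.]), array([516., -59.])]
```

View pics/w1.png

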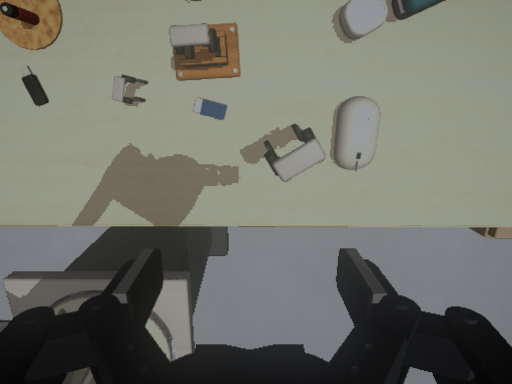

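The wrist picture shows the stand at about (207,50) with the tongs' bridge at (190,35) leaning away by perspective, the small tongs at (128,90), the large ones at (297,155), and the eraser at (210,108). I'll move closer.

carry_out(series=[[0, 0, 0, 0.2, -0.12, 0, -1], [0, 0, 0, 0.39, -0.23, 0, -1], [0, 0, 0, 0.39, -0.23, 0, -1], [0, 0, 0, 0.39, -0.23, 0, -1]])

```text
clock: 2.38
eef_pos: [470.5, -213.9, 305.7]
tcp_rot: [-3.141, 0.001, -0.0]
contact_force: [-0.3, -0.1, -0.5]
opening: 0.993
grasp_force: 0.0
```

```bash
python3 - <<'E'
from h import *
s=r.sense(); print(s['eef_pos'],s['tcp_rot'],s['opening'])
c=r.get_calibration('wrist'); print(c['pose']); im=save('wrist','w2.png')
for l in ('tongs','stand','coaster'):
    for d in r.silhouettes('wrist',l):
        rr=cv2.minAreaRect(np.argwhere(d['region'])[:,::-1].astype(np.float32))
        print(l,round(d['score'],2),np.round(d['position']),d['region'].sum(),[np.round(world('wrist',d['position'],z,c)[:2]) for z in (5,43,125)],np.round(cv2.boxPoints(rr)).tolist())
cv2.imwrite('pics/w2c.png',cv2.resize(im[0:240,130:450,::-1],(800,600),interpolation=cv2.INTER_CUBIC))
E
```

```text
[ 470.53176181 -213.88190809  305.70890943] [-3.14145087e+00  1.38488767e-03 -3.72347340e-04] 0.9931108637580762
[[ 1.63380753e-04  9.51798451e-01  3.06724113e-01  5.49145231e+02]
 [-9.99999985e-01  1.38694918e-04  1.02278042e-04 -2.13818699e+02]
 [ 5.48070066e-05 -3.06724125e-01  9.51798460e-01  4.48885132e+02]
 [ 0.00000000e+00  0.00000000e+00  0.00000000e+00  1.00000000e+00]]
tongs 0.85 [169. 179.] 463 [array([ 443., -108.]), array([ 453., -117.]), array([ 472., -137.])] [[164.0, 180.0], [170.0, 146.0], [189.0, 150.0], [183.0, 183.0]]
tongs 0.77 [239. 337.] 1418 [array([ 327., -357.]), array([ 346., -345.]), array([ 387., -318.])] [[293.0, 206.0], [337.0, 183.0], [369.0, 246.0], [325.0, 269.0]]
tongs 0.67 [134. 244.] 765 [array([ 496., -207.]), array([ 501., -207.]), array([ 511., -208.])] [[225.0, 121.0], [264.0, 120.0], [265.0, 144.0], [226.0, 145.0]]
stand 0.87 [117. 247.] 2093 [array([ 520., -211.]), array([ 522., -211.]), array([ 528., -211.])] [[213.0, 104.0], [275.0, 98.0], [279.0, 146.0], [218.0, 152.0]]
coaster 0.96 [ 32. 163.] 3901 [array([ 628., -100.]), array([ 622., -110.]), array([ 607., -131.])] [[129.0, 0.0], [197.0, 0.0], [197.0, 68.0], [129.0, 68.0]]
coaster 0.79 [86. 78.] 3058 [array([561.,  24.]), array([560.,   4.]), array([558., -40.])] [[35.0, 77.0], [85.0, 43.0], [124.0, 102.0], [74.0, 136.0]]
```

View pics/w2c.png

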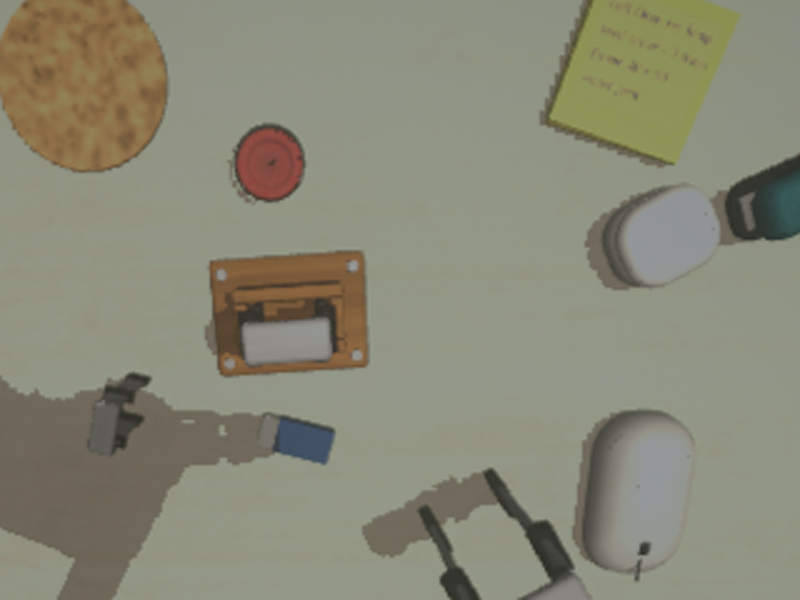

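The crop confirms it: the bridge is at (288,341) in the crop, in the stand, with the candle behind at (270,162), the eraser in front at (297,438), and the whole set turned slightly. I'll compute the pose from the corners.

```bash
python3 - <<'E'
from h import *
W=lambda u,v,z: world('wrist',(v/2.5,130+u/2.5),z)[:2]
for n,cs,z in (('base',[(211,262),(362,252),(367,364),(224,375)],8),('bridge',[(243,322),(331,318),(331,345),(244,350)],127)):
    p=np.array([W(u,v,z) for u,v in cs]); d1=p[1]-p[0]; d2=p[2]-p[3]
    print(n,p.round(0).tolist(),p.mean(0).round(1),[np.round(np.arctan2(d[0],-d[1]),3) for d in(d1,d2)],np.hypot(*d1),np.hypot(*d2))
# coaster / cell from top
r.grab_frame('top')
for d in r.silhouettes('top','coaster')[:2]: print(d['position'],world('top',d['position'],5))
E
```

```text
base [[537.0, -165.0], [542.0, -250.0], [479.0, -254.0], [473.0, -170.0]] [ 507.6 -209.9] [np.float64(0.062), np.float64(0.076)] 84.89109082291495 84.12569977922129
bridge [[516.0, -191.0], [517.0, -228.0], [506.0, -228.0], [504.0, -191.0]] [ 510.7 -209.4] [np.float64(0.044), np.float64(0.056)] 37.00580210930548 37.014867011057255
[178.4, 211.3] [556.43446171  28.31864025   5.        ]
[144.8, 262.6] [635.76878046 -97.260285     5.        ]
```

carry_out(series=[[0, 0, -0.019, 0.152, -0.018, 0.2, -1], [0, 0, -0.019, 0.152, -0.018, 0.35, -1], [0, 0, -0.019, 0.152, -0.018, 0.5, -1], [0, 0, -0.019, 0.152, -0.018, 0.65, -1], [0, 0, -0.019, 0.152, -0.018, 0.8, -1], [0, 0, -0.019, 0.152, -0.018, 0.9, -1], [0, 0, -0.019, 0.152, -0.018, 0.957, -1], [0, 0, -0.019, 0.152, -0.018, 0.957, -1]])

```text
clock: 3.68
eef_pos: [508.5, -208.6, 66.6]
tcp_rot: [-3.141, 0.001, 0.059]
contact_force: [-0.4, -0.6, -0.4]
opening: 1.001
grasp_force: 0.0
```

```bash
python3 - <<'E'
from h import *
s=r.sense(); print(s['eef_pos'],s['tcp_rot'],s['opening'])
a=save('wrist','w3.png'); b=save('side','s3.png')
b=cv2.resize(b[110:302,200:400],(400,384)); cv2.imwrite('pics/c3.png',cv2.resize(np.hstack([a,b])[:,:,::-1],(800,337)))
E
```

```text
[ 508.46472022 -208.60851367   66.60784712] [-3.14105129e+00  1.08946940e-03  5.94156680e-02] 1.0010407207538847
```

View pics/c3.png

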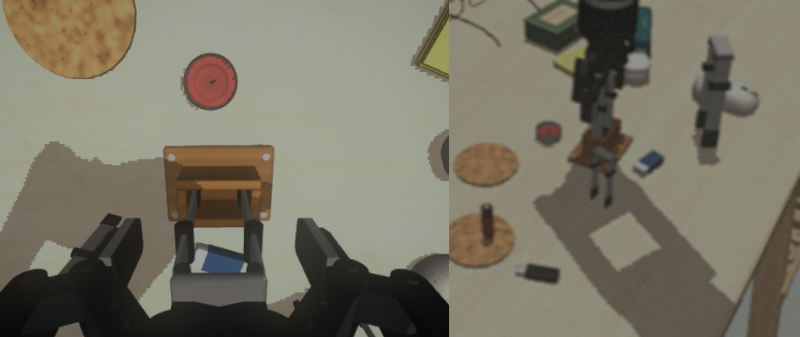

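The fingers straddle the tongs symmetrically, with the ribs at (183,250) and (253,250). I'll close gently by position.

carry_out(series=[[0, 0, 0, 0, 0, 0, -0.3], [0, 0, 0, 0, 0, 0, -0.15], [0, 0, 0, 0, 0, 0, -0.08], [0, 0, 0, 0, 0, 0, -0.05], [0, 0, 0, 0, 0, 0, -0.05]], force=20)

```text
clock: 4.4
eef_pos: [509.4, -208.8, 67.5]
tcp_rot: [3.141, -0.001, 0.06]
contact_force: [-1.0, 0.8, 5.9]
opening: 0.522
grasp_force: 9.9
```

carry_out(series=[[0, 0, 0, 0, 0, -0.1, -0.05], [0, 0, 0, 0, 0, -0.2, -0.05], [0, 0, 0, 0, 0, -0.3, -0.05], [0, 0, 0, 0, 0, -0.4, -0.05], [0, 0, 0, 0, 0, -0.5, -0.05], [0, 0, 0, 0, 0, -0.5, -0.05], [0, 0, 0, 0, 0, -0.5, -0.05]])

```text
clock: 5.28
eef_pos: [508.3, -208.3, 191.0]
tcp_rot: [-3.141, 0.001, 0.06]
contact_force: [-0.8, -1.2, -0.5]
opening: 0.528
grasp_force: 6.5
```

```bash
python3 - <<'E'
from h import *
s=r.sense(); print(s['eef_pos'],s['tcp_rot'],s['opening'],s['grasp_force'],s['contact_force'])
a=save('wrist','w4.png'); b=save('side','s4.png')
b=cv2.resize(b[90:282,200:400],(400,384)); cv2.imwrite('pics/c4.png',cv2.resize(np.hstack([a,b])[:,:,::-1],(800,337)))
E
```

```text
[ 508.30380809 -208.32327469  191.04400924] [-3.14105746e+00  1.14485987e-03  5.97501485e-02] 0.5280765311096682 6.500855013728142 [-0.7583536  -1.21802598 -0.45899407]
```

View pics/c4.png

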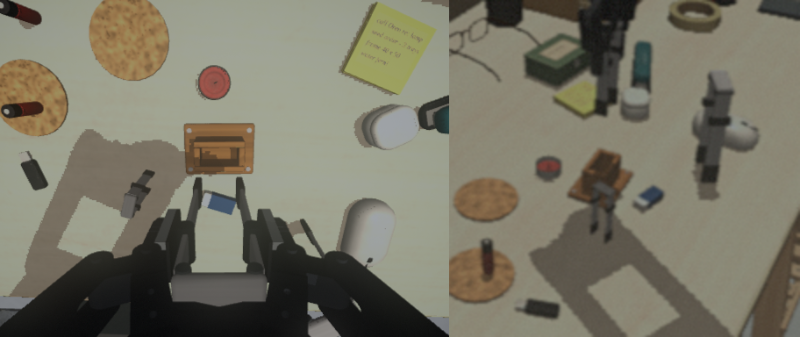

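The tongs are out of the stand, held upright and with tips open at (198,180) and (240,180). In the side view the stand's well is empty. Now over towards the left coaster.

carry_out(series=[[0, 0, 0, -0.02, -0.15, -0.05, -0.05], [0, 0, 0, -0.04, -0.32, -0.05, -0.05], [0, 0, 0, -0.06, -0.5, -0.05, -0.05], [0, 0, 0, -0.08, -0.67, -0.05, -0.05], [0, 0, 0, -0.095, -0.82, -0.05, -0.05], [0, 0, 0, -0.095, -0.95, -0.05, -0.05], [0, 0, 0, -0.095, -0.95, -0.05, -0.05], [0, 0, 0, -0.095, -0.95, -0.05, -0.05]])

```text
clock: 6.38
eef_pos: [470.8, 26.8, 203.9]
tcp_rot: [3.141, 0.001, 0.06]
contact_force: [0.3, -0.6, -1.1]
opening: 0.526
grasp_force: 6.5
```

```bash
python3 - <<'E'
from h import *
s=r.sense(); print(s['eef_pos'],s['tcp_rot'],s['opening'],s['grasp_force'])
a=save('wrist','w5.png'); c=r.get_calibration('wrist')
def show(cam,l):
    for d in r.silhouettes(cam,l):
        q=np.argwhere(d['region']); print(cam,l,round(d['score'],2),np.round(d['position']),d['region'].sum(),'rows',q[:,0].min(),q[:,0].max(),'cols',q[:,1].min(),q[:,1].max(),np.round(world(cam,d['position'],5)[:2]),np.round(world(cam,d['position'],30)[:2]))
for l in ('leaky_cell','coaster','tongs_tips'): show('wrist',l)
r.grab_frame('side'); show('side','leaky_cell'); show('side','coaster')
y=s['tcp_rot'][2]; e=s['eef_pos']
print('exp tips px',[topix('wrist',e+[ -np.sin(y)*k, np.cos(y)*k, 140+dz-e[2]]) for k in (-15,15) for dz in (0,)])
cv2.imwrite('pics/w5c.png',cv2.resize(a[40:310,90:450,::-1],(800,600),interpolation=cv2.INTER_CUBIC))
E
```

```text
[470.75485867  26.81226762 203.94612071] [3.14128172e+00 1.04670017e-03 6.04383079e-02] 0.526179337879566 6.490700840950012
wrist leaky_cell 0.78 [100. 267.] 198 rows 92 107 cols 260 275 [546.  12.] [547.  13.]
wrist coaster 0.89 [ 86. 255.] 5538 rows 44 131 cols 216 298 [559.  25.] [558.  25.]
wrist coaster 0.59 [ 31. 381.] 5110 rows 0 68 cols 339 429 [620. -99.] [615. -89.]
wrist coaster 0.19 [147. 463.] 5135 rows 117 175 cols 415 511 [ 508. -215.] [ 511. -197.]
wrist tongs_tips 0.93 [313. 249.] 7267 rows 201 348 cols 195 304 [267.  15.] [288.  16.]
wrist tongs_tips 0.9 [202. 396.] 793 rows 171 219 cols 361 412 [ 438. -153.] [ 447. -140.]
wrist tongs_tips 0.79 [253. 506.] 269 rows 244 266 cols 493 511 [ 378. -307.] [ 390. -282.]
side leaky_cell 0.47 [235. 221.] 129 rows 226 246 cols 218 224 [564.  -6.] [549.  14.]
side leaky_cell 0.22 [192. 248.] 687 rows 153 216 cols 240 257 [ 593. -168.] [ 576. -141.]
side coaster 0.61 [250. 212.] 886 rows 232 262 cols 195 235 [554.  40.] [539.  59.]
side coaster 0.57 [202. 221.] 732 rows 191 215 cols 202 238 [ 630. -100.] [612. -76.]
exp tips px [array([269.39597542, 208.31792306]), array([228.58216833, 208.35938675])]
```

View pics/w5c.png

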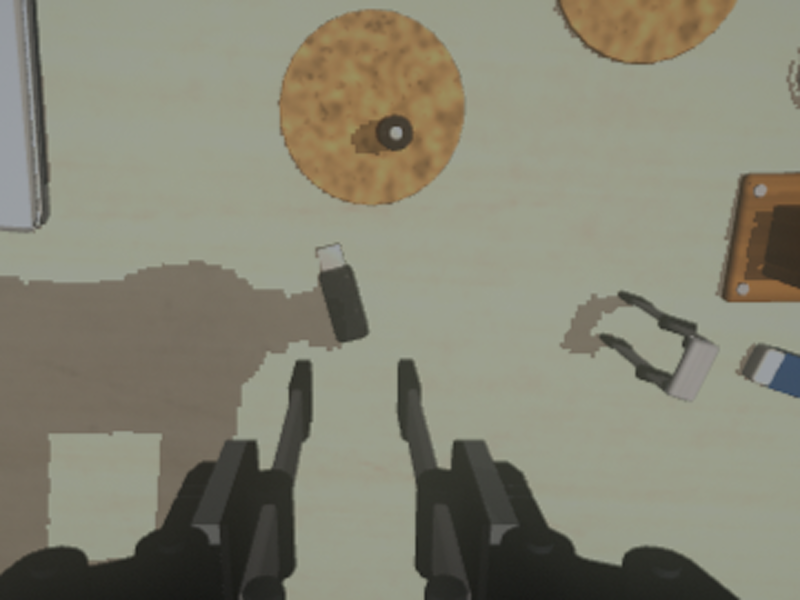

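The cell's top is at (395,132) in the crop, on the leftmost coaster. The stick is at (343,300). The tips are at (303,365) and (407,365), fully open and centred on the tool axis. I'll go above the cell, tips just over its top, and look.

carry_out(series=[[0, 0, 0, 0.15, 0.036, 0, -0.05], [0, 0, 0, 0.308, 0.072, 0, -0.05], [0, 0, 0, 0.308, 0.072, 0, -0.05], [0, 0, 0, 0.308, 0.072, 0.1, -0.05], [0, 0, 0, 0.308, 0.072, 0.2, -0.05], [0, 0, 0, 0.308, 0.072, 0.3, -0.05], [0, 0, 0, 0.308, 0.072, 0.3, -0.05]])

```text
clock: 7.6
eef_pos: [546.6, 13.6, 128.0]
tcp_rot: [-3.141, 0.004, 0.06]
contact_force: [-0.3, -0.0, -0.6]
opening: 0.525
grasp_force: 6.5
```

```bash
python3 - <<'E'
from h import *
s=r.sense(); print(s['eef_pos'],s['tcp_rot'],s['opening'],s['grasp_force'])
a=save('wrist','w6.png'); b=save('side','s6.png'); e=s['eef_pos']; zb=8+e[2]-66.6
y=s['tcp_rot'][2]; M=lambda x,k,z:(e*[1,1,0]+[np.cos(y)*x-np.sin(y)*k,np.sin(y)*x+np.cos(y)*k,z])
print('tips bottom front px',[topix('wrist',M(9,k,zb)).round() for k in (-15,15)],'cell top px',topix('wrist',[548,13.5,55]).round(),topix('side',[548,13.5,55]).round(),topix('side',M(0,0,zb)).round())
a=a[100:340,120:390]; b=b[165:285,150:285]
cv2.imwrite('pics/c6.png',cv2.resize(np.hstack([a,cv2.resize(b,(270,240))])[:,:,::-1],(800,356),interpolation=cv2.INTER_CUBIC))
E
```

```text
[546.64605802  13.64994114 127.95002774] [-3.14138828  0.00446213  0.05962131] 0.5254301119465162 6.500532254576683
tips bottom front px [array([270., 201.]), array([228., 201.])] cell top px [250. 204.] [221. 226.] [221. 222.]
```

View pics/c6.png

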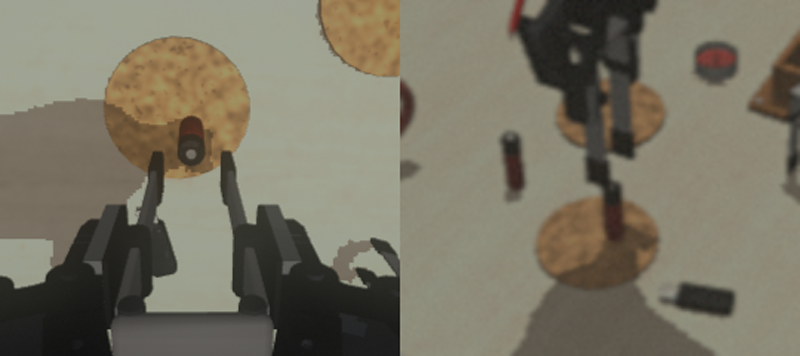

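The cell top is at (191,153) in the left crop, centred between the tips at (157,153) and (227,153). The side view agrees. I'll go straight down with a small forward correction.

carry_out(series=[[0, 0, 0, 0.01, 0, 0, -0.05], [0, 0, 0, 0.01, 0, 0.06, -0.05], [0, 0, 0, 0.01, 0, 0.11, -0.05], [0, 0, 0, 0.01, 0, 0.16, -0.05], [0, 0, 0, 0.01, 0, 0.203, -0.05], [0, 0, 0, 0.01, 0, 0.203, -0.05], [0, 0, 0, 0.01, 0, 0.203, -0.05]])

```text
clock: 8.57
eef_pos: [551.6, 13.9, 78.9]
tcp_rot: [3.142, -0.0, 0.06]
contact_force: [-0.5, -0.5, -0.9]
opening: 0.531
grasp_force: 6.5
```

```bash
python3 - <<'E'
from h import *
s=r.sense(); print(s['eef_pos'],s['tcp_rot'],s['opening'],s['grasp_force'],s['contact_force'])
a=save('wrist','w7.png'); b=save('side','s7.png')
a=a[100:340,120:390]; b=b[165:285,150:285]
cv2.imwrite('pics/c7.png',cv2.resize(np.hstack([a,cv2.resize(b,(270,240))])[:,:,::-1],(800,356),interpolation=cv2.INTER_CUBIC))
E
```

```text
[551.63334944  13.88700534  78.86199482] [ 3.14158242e+00 -1.13109002e-04  5.97933243e-02] 0.5311242941105412 6.498626992106438 [-0.5355534  -0.45269694 -0.93998428]
```

View pics/c7.png

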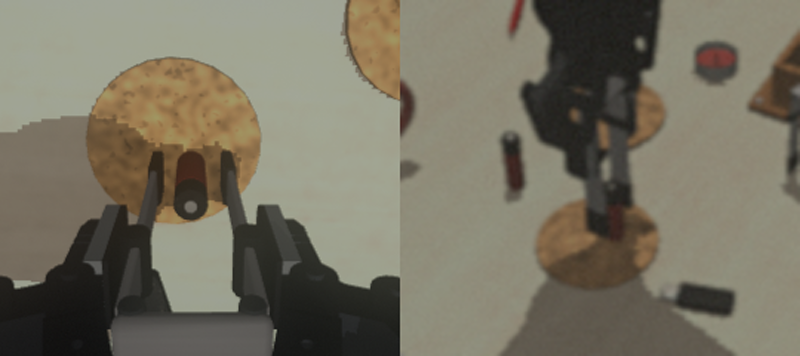

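The cell stands centred between the tips, with its top at (190,206) in the left crop. Squeezing now, gradually.

carry_out(series=[[0, 0, 0, 0, 0, 0, -0.03], [0, 0, 0, 0, 0, 0, -0.01], [0, 0, 0, 0, 0, 0, 0.01], [0, 0, 0, 0, 0, 0, 0.03], [0, 0, 0, 0, 0, 0, 0.06], [0, 0, 0, 0, 0, 0, 0.2], [0, 0, 0, 0, 0, 0, 0.3], [0, 0, 0, 0, 0, 0, 0.3]], force=20)

```text
clock: 9.68
eef_pos: [551.5, 13.9, 78.8]
tcp_rot: [3.142, -0.0, 0.06]
contact_force: [-0.5, -0.6, -1.7]
opening: 0.474
grasp_force: 15.7
```

The opening matches tongs closed on a cell (about 5 mm of rib travel). Lifting slowly.

carry_out(series=[[0, 0, 0, 0, 0, 0, 0.3], [0, 0, 0, 0, 0, -0.02, 0.3], [0, 0, 0, 0, 0, -0.06, 0.3], [0, 0, 0, 0, 0, -0.12, 0.3], [0, 0, 0, 0, 0, -0.2, 0.3], [0, 0, 0, 0, 0, -0.3, 0.3], [0, 0, 0, 0, 0, -0.4, 0.3], [0, 0, 0, 0, 0, -0.5, 0.3]], force=22)

```text
clock: 10.68
eef_pos: [551.5, 13.9, 205.8]
tcp_rot: [3.142, -0.001, 0.06]
contact_force: [0.1, 0.0, -1.2]
opening: 0.475
grasp_force: 17.2
```

carry_out(series=[[0, 0, 0, 0, 0, -0.03, 0.3], [0, 0, 0, 0, 0, -0.05, 0.3], [0, 0, 0, 0, 0, -0.05, 0.3], [0, 0, 0, 0, 0, -0.05, 0.3], [0, 0, 0, 0, 0, -0.05, 0.3], [0, 0, 0, 0, 0, -0.05, 0.3]])

```text
clock: 11.42
eef_pos: [551.3, 13.9, 215.9]
tcp_rot: [-3.142, 0.001, 0.06]
contact_force: [0.7, 0.6, -1.3]
opening: 0.468
grasp_force: 17.2
```

```bash
python3 - <<'E'
from h import *
s=r.sense(); print(s['eef_pos'],s['tcp_rot'],s['opening'],s['grasp_force'],s['contact_force'],s['qvel'])
a=save('wrist','w8.png'); b=save('side','s8.png'); print('exp cell base px',topix('side',[548,13.5,s['eef_pos'][2]-78.8+5]))
a=a[100:340,120:390]; b=b[135:285,116:285]
cv2.imwrite('pics/c8.png',cv2.resize(np.hstack([a,cv2.resize(b,(270,240))])[:,:,::-1],(800,356),interpolation=cv2.INTER_CUBIC))
E
```

```text
[551.29884162  13.87392963 215.89547828] [-3.14154465e+00  6.80789908e-04  5.97312891e-02] 0.46840929539808024 17.18205213546753 [ 0.7370542   0.5755619  -1.28804418] [-0.00016693 -0.0015167  -0.00217411  0.00104197  0.00122707 -0.00050175]
exp cell base px [218.31375782 193.8650611 ]
```

View pics/c8.png

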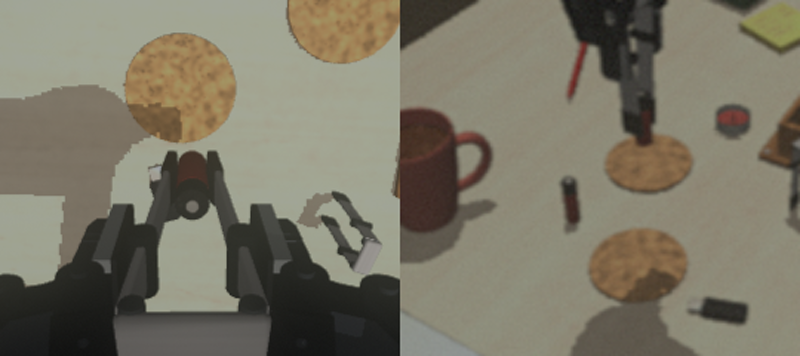

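The left crop shows the cell upright between the closed tips, top at (192,206). The coaster is empty in both views, and the cell is about 14 cm up in the side view, with its base at (645,143). The others are undisturbed, so I'm handing in.

```bash
python3 -c "
from rig import r
print(r.sign_off())"
```

```text
the job is handed in; nothing more can be done
None
```

I handed the job in with the leaking cell held upright and still in the squeezed tongs, about 14 cm above the desk; the other things looked undisturbed, but the sign-off returned no verdict.

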